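# Fit the right knob on the air pump's D stem and hold it pressed

## Task

One of the two identical-looking black knobs in the white tray fits the D-shaped brass stem on the grey air pump: find out which by trying, turn it so that its flat matches the stem's, push it fully home and press knob and stem well down against the spring, finishing while you still hold the knob pressed down with the fingers. The knob that does not fit must be lying in the white tray, and the dish, scoop, tweezers and jars are to be left alone.

Things in the scene. Friction and masses are not known exactly. Their poses are not given: they have to be found in the camera images.
- knob_a: one of two black knobs alike outside; only one fits the stem, which one must be tried. Skirt 40 mm across, 20 mm high; on it a grip bar 36 mm long (x), 16 mm wide (y), 24 mm high; 44 mm in all, about 50 g. Origin: centre of the underside, z up. A blind D bore, 18 mm deep, opens in the underside, its flat on the +x side, where a white stripe marks the bar's top
- knob_b: one of two black knobs alike outside; only one fits the stem, which one must be tried. Skirt 40 mm across, 20 mm high; on it a grip bar 36 mm long (x), 16 mm wide (y), 24 mm high; 44 mm in all, about 50 g. Origin: centre of the underside, z up. A blind D bore, 18 mm deep, opens in the underside, its flat on the +x side, where a white stripe marks the bar's top
- knob_a_pointer (a point): outer end of knob_a's white stripe: 18 mm from its axis on the +x (flat) side, 44 mm above its underside. The bore of the knob that fits has a radius of 7 mm and its flat 3 mm from the axis (1 mm clearance all round, about 0.15 rad of play); the other knob's has 4.5 mm and 2.5 mm and cannot go on
- knob_b_pointer (a point): outer end of knob_b's white stripe: 18 mm from its axis on the +x (flat) side, 44 mm above its underside. The bore of the knob that fits has a radius of 7 mm and its flat 3 mm from the axis (1 mm clearance all round, about 0.15 rad of play); the other knob's has 4.5 mm and 2.5 mm and cannot go on
- tray: fixed shallow white tray, 130 (x) by 230 (y) mm, rim 10 mm high, floor 4 mm thick, 4 mm walls; the two knobs stand in it about 110 mm apart along y. Origin: centre of its underside
- stem_top (a point): top centre (on the axis) of the upright brass stem, a D shaft of 12 mm diameter; z up, x is the way its flat faces, 2 mm from the axis. The top 3 mm taper. At rest it is 28 mm above the pump's upper face. A knob is fully home when its underside is 18 mm below this point. A red mark on the silver disc round the stem lies on the flat's side
- stem (a joint): how far the stem is pushed in, m: 0 at rest, 0.008 at the stop; 5 N to start, about 10 N at the stop, springs back when released. Well down means more than 5 mm. A knob that does not fit, or is turned wrong, stays high on the stem and pushes it in instead
- pump_face (a point): centre of the upper face of the fixed grey air pump, a box 130 x 130 mm, 60 mm high; the stem stands on this point and is too stiff to turn: turn the knob to suit it
- dish: white ceramic dish, 100 mm across, 30 mm high, origin under its centre; leave alone
- scoop: blue plastic scoop, 145 mm long (x), 45 mm wide, 24 mm high, origin on the ledge near mid length; leave alone
- tweezers: steel tweezers lying on the ledge, 135 mm long (x), 8 mm high, origin underneath at mid length; leave alone
- jar_red: glass jar with a red cap on the turntable, 60 mm across, 90 mm high, origin under its centre; leave alone
- jar_green: amber glass jar with a green cap on the turntable, 60 mm across, 90 mm high, origin under its centre; leave alone
There are look-alikes about, which are no part of the job. What is shaped like the part that bears stem_top but pink is not meant.

How it is judged:
By the outcome, as a careful person would: the job done as asked, in the order asked, and still so for the second after the job is handed in, while the arm keeps its last pose, push and grip.
It also fails if it takes over 58 s, if anything falls off the work surface, if the arm or the gripper's body presses on something with over 40 N, if the wrist force passes 120 N, or if a joint passes its speed limit or range.

## Robot

A 7-joint arm with a two-finger parallel gripper is mounted at the origin on the work surface. World frame = base frame: x ahead of the robot, y to its left, z up, the work surface at z = 0. Lengths are in m, angles in rad, forces in N, time in s.
With the tool pointing down it reaches from about 0.425 to 0.875 m from the base axis. Payload 4.7 kg.
Tool frame: the origin (TCP) lies midway between the tips of the shut fingers; the grasp point (between the pads) lies 19 mm behind it; x points along the fingers, z is the direction in which the jaws open and shut, and the axes are right-handed (so a half turn about x gives the same grasp; the last joint's range is limited). The gripper opens to 87 mm and grips with 3 to 60 N. Pads are 19 mm wide; open, the fingers measure 117 mm over their backs; the gripper's body (75 mm by 190 mm) begins 51 mm behind the grasp point.
Start: joints at [1.25, 0.321, -0.07, 1.45, 0.023, 1.371, -0.057], TCP at [0.214, -0.614, 0.223] pointing down, gripper open.
Joint ranges: [-2.86, 2.86], [-0.3, 2.09], [-1.38, 1.24], [0.06, 2.45], [-1.56, 4.7], [0.09, 2.05], [-2.69, 2.69]. Speed limits (rad/s): [2.57, 2.57, 3.14, 3.14, 3.14, 3.14, 3.14].

## Interface

Orientations are given as a rotation vector (axis times angle).
In Python, from bench import ctrl gives the robot as it stands.
- The arm moves only by the shell command python3 -m pendant 'ROWS' [OPENING] [FORCE]. ROWS is JSON, a list of rows, each an object with "travel": the shift along the tool's x, y, z in m, a list of three; "twist": the turn about the tool's x in rad. In form: [{"travel": [x, y, z], "twist": twist}, ...]. A call has 1 to 10 rows; each row is the pose to reach, as a shift and turn from the pose measured when the call began, along the tool's axes at that moment; what a row does not reach only later rows make up. A row lasts 1/8 s, in which the tool goes at most 62.5 mm and 10.7 degrees, less where a joint would pass 70% of its speed; a pose out of reach is approached as far as the arm can. A call with a gripper value outside its range is refused whole. OPENING is the opening, from -1 (shut) to 1 (fully open), so that 0 is half open, set as the call begins (- or left out, the last holds). The fingers move at their own pace and stop on an object; FORCE is the grip in N (left out, the last holds). Time passes only in rows, so rows that repeat a pose let the fingers close. It gives the time, the measured TCP pose, the force and the opening at its end, in the units of the state.
- ctrl.get_state(): the state, without advancing time (a new reading comes with each control period).
- ctrl.get_image(name): name is "scene" or "top" or "wrist"; returns the picture (480x640x3 uint8, red, green, blue); there is no depth.
- ctrl.camera_model(name): a dict with "K" (3x3 intrinsics, pixels), "rvec" (rotation vector, rad) and "tvec" (3), from world to camera coordinates, as OpenCV has them; the wrist camera has in their place "T_tool_cam" (4x4, takes a point from camera to tool coordinates, whose origin is the TCP and whose axes are the tool frame's). Camera axes: x right, y down, z forward; pixel columns grow to the right and rows downward; lengths in m; the calibration is good to about 2 mm. The wrist camera is an equidistant fisheye: a pixel r from the principal point sees the ray r / f radians off the axis. A picture is of the moment at which its call begins: read the wrist's pose just before it. camera_model takes no time and is no camera call.
- ctrl.close_job(): hands the job in, once; it reports no verdict.
The state is a dict: "time": time; "joint_positions": joint angles; "qd": joint speeds; "joint_torque": joint torques, N m; "position": TCP position; "tool_rot": TCP orientation; "ft_force": force on the tool from outside, world axes, zero at the start; "torque": the same for the moment, N m; "grip_width": opening from 0.0 (shut) to 1.0 (fully open).
Only numpy, scipy, OpenCV 4.12 (cv2) and the standard library are available. Lean on these libraries where they do the work, as an engineer would, in place of code of your own. Each camera call takes 0.05 s, during which the arm holds its last target.

## Working session

There is one attempt and no reset: what is moved stays moved. The work goes in short steps, Python scripts to look and compute and a shell command to move; the robot and the scene stay as the last step left them, time stands still between calls to the robot, and variables do not carry over. Pictures are saved under pics/ and viewed, and the job is handed in when it is done.

```bash
mkdir -p pics; ls; python3 - <<'E'
from bench import ctrl
import cv2
s=ctrl.get_state()
for k,v in s.items(): print(k,v)
for n in ["scene","top","wrist"]:
    print(n,ctrl.camera_model(n))
    cv2.imwrite(f"pics/{n}0.png",ctrl.get_image(n)[:,:,::-1])
E
```

```text
pics
time 0.0
joint_positions [ 1.2501425   0.32181276 -0.07007175  1.45169016  0.02259582  1.37080189
 -0.05690691]
qd [ 0.00180606  0.00086778 -0.00130349 -0.00028546  0.00091697 -0.00046384
  0.00036853]
joint_torque [ 8.41359656e-05 -4.91288352e+01 -4.03519431e-01 -3.12532532e+01
 -6.37794798e-02  4.37053211e-02  2.15193263e-04]
position [ 0.21330983 -0.6134059   0.22146046]
tool_rot [ 0.96023799  1.35084437 -0.95852783]
ft_force [ 0.29538453 -0.30069912  0.60710957]
torque [ 0.03101639 -0.05564322  0.03269724]
grip_width 1.0005475036950484
scene {'K': array([[572.83217323,   0.        , 313.09430625],
       [  0.        , 572.83217323, 242.18704493],
       [  0.        ,   0.        ,   1.        ]]), 'rvec': array([ 2.20803703,  0.90078334, -0.37496442]), 'tvec': array([-0.42367635, -0.16909854,  1.6399764 ])}
top {'K': array([[489.39389247,   0.        , 326.34909004],
       [  0.        , 489.39389247, 237.23846024],
       [  0.        ,   0.        ,   1.        ]]), 'rvec': array([ 2.20644558, -2.15235798,  0.12956263]), 'tvec': array([0.00489531, 0.54667251, 1.20092571])}
wrist {'K': array([[371.64829954,   0.        , 321.05871385],
       [  0.        , 371.64829954, 238.19205385],
       [  0.        ,   0.        ,   1.        ]]), 'T_tool_cam': array([[ 5.79043492e-04, -2.50651467e-01,  9.68077222e-01,
        -1.63131843e-01],
       [-7.39793533e-05, -9.68077392e-01, -2.50651466e-01,
         6.84040972e-02],
       [ 9.99999830e-01,  7.35203735e-05, -5.79101947e-04,
         8.47101623e-04],
       [ 0.00000000e+00,  0.00000000e+00,  0.00000000e+00,
         1.00000000e+00]])}
```

View pics/scene0.png

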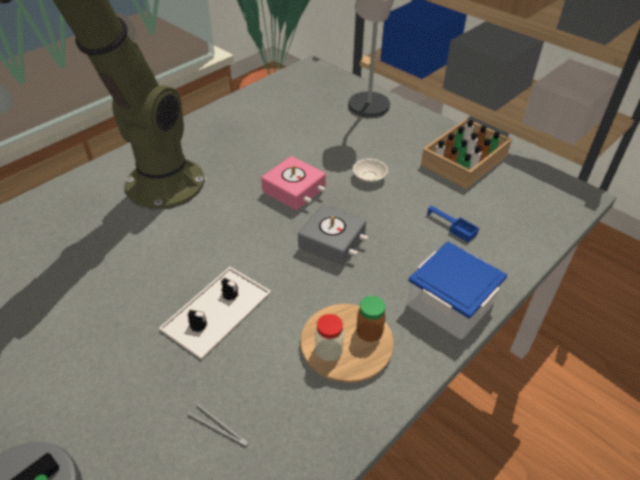

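View pics/top0.png

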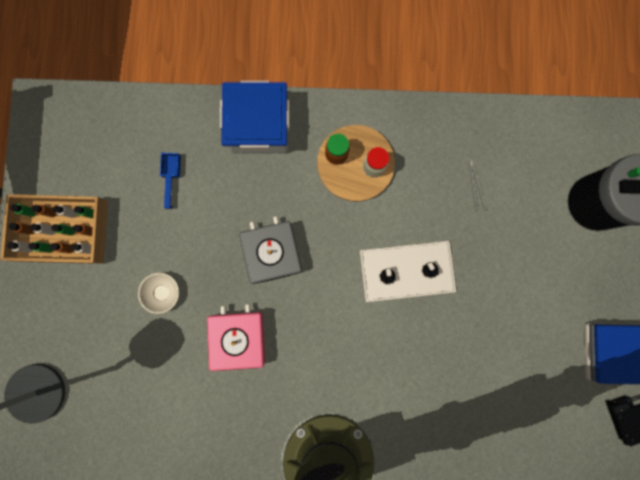

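View pics/wrist0.png

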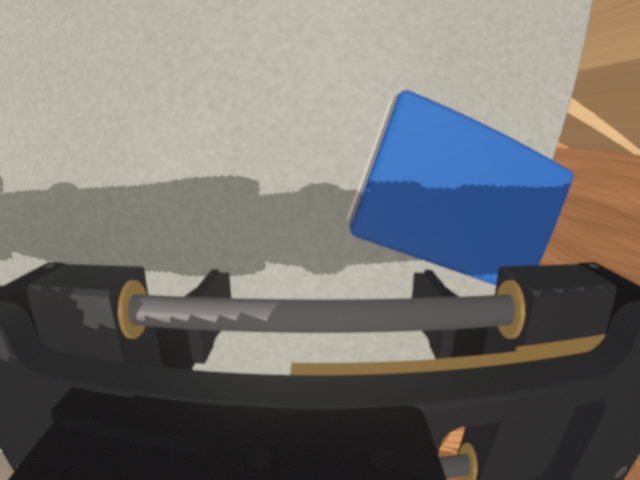

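The scene and top pictures both show the grey pump at about (270,251) in top, the tray at about (408,271), and knobs at (388,275) and (431,270). The wrist picture shows no target yet. Next I zoom in and measure.

```bash
cat > h.py <<'E'
import numpy as np, cv2
from scipy.spatial.transform import Rotation as R
from bench import ctrl
def proj(n,P):
    m=ctrl.camera_model(n); P=np.atleast_2d(np.array(P,float))
    return cv2.projectPoints(P,m['rvec'],m['tvec'],m['K'],None)[0][:,0]
def back(n,uv,z):
    m=ctrl.camera_model(n); Rm=R.from_rotvec(m['rvec']).as_matrix()
    d=Rm.T@np.linalg.solve(m['K'],[uv[0],uv[1],1]); c=-Rm.T@m['tvec']
    return c+d*(z-c[2])/d[2]
def tool(s):
    return R.from_rotvec(s['tool_rot']).as_matrix(),np.array(s['position'])
def wback(s,uv,z):
    m=ctrl.camera_model('wrist');K=m['K'];T=m['T_tool_cam']
    v=np.array([(uv[0]-K[0,2])/K[0,0],(uv[1]-K[1,2])/K[1,1]]);r=np.hypot(*v)
    d=np.r_[np.sin(r)*v/r,np.cos(r)]; Rt,p=tool(s)
    d=Rt@T[:3,:3]@d; c=Rt@T[:3,3]+p
    return c+d*(z-c[2])/d[2]
def wproj(s,P):
    m=ctrl.camera_model('wrist');K=m['K'];T=m['T_tool_cam'];Rt,p=tool(s)
    q=T[:3,:3].T@(Rt.T@(np.array(P)-p)-T[:3,3])
    th=np.arctan2(np.hypot(q[0],q[1]),q[2]); e=q[:2]/np.hypot(q[0],q[1])
    return K[:2,2]+K[0,0]*th*e
E
python3 - <<'E'
from h import *
a=cv2.imread('pics/top0.png'); 
cv2.imwrite('pics/topk.png',cv2.resize(a[235:310,350:465],None,fx=6.9,fy=6.9,interpolation=cv2.INTER_CUBIC))
cv2.imwrite('pics/topp.png',cv2.resize(a[210:290,230:310],None,fx=7,fy=7,interpolation=cv2.INTER_CUBIC))
s=ctrl.get_state();Rt,p=tool(s);print(Rt)
for uv,z in [((270,251),.06),((388,275),.02),((431,270),.02),((408,271),.01),((337,150),.09)]: print(back('top',uv,z))
E
```

```text
[[-6.02183823e-04  9.44469739e-01  3.28597854e-01]
 [ 1.37538595e-03  3.28598385e-01 -9.44468745e-01]
 [-9.99998873e-01 -1.16794929e-04 -1.49688704e-03]]
[0.50597198 0.1551144  0.06      ]
[ 0.45582988 -0.13872372  0.02      ]
[ 0.47101921 -0.24713304  0.02      ]
[ 0.46743463 -0.19091031  0.01      ]
[ 0.75320918 -0.00115069  0.09      ]
```

View pics/topk.png

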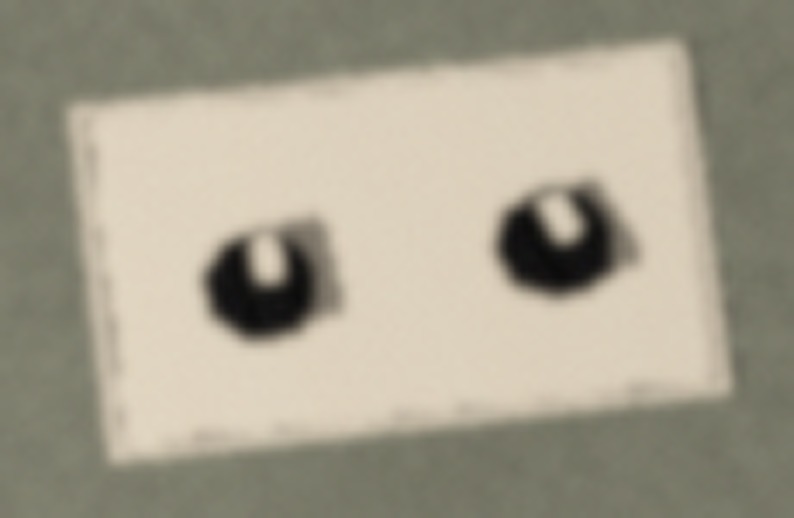

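View pics/topp.png

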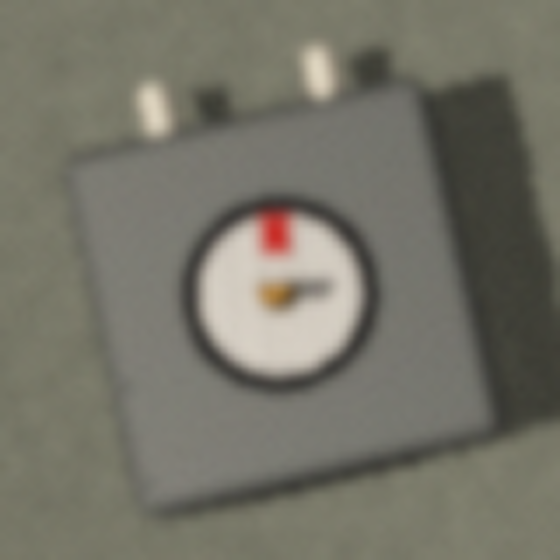

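Zoomed in, each knob's white stripe points up in the picture (world +x). The left knob's runs slightly towards +y, the right one's about 26° towards +y. The pump's red mark is at crop (276,230) against a disc centre of (280,293), so its flat also faces about +x. I'll move over the tray for a closer look.

```bash
python3 -m pendant '[{"travel":[0.02,0.36,-0.32],"twist":0.22},{"travel":[0.02,0.36,-0.32],"twist":0.22},{"travel":[0.02,0.36,-0.32],"twist":0.22},{"travel":[0.02,0.36,-0.32],"twist":0.22},{"travel":[0.02,0.36,-0.32],"twist":0.22},{"travel":[0.02,0.36,-0.32],"twist":0.22},{"travel":[0.02,0.36,-0.32],"twist":0.22},{"travel":[0.02,0.36,-0.32],"twist":0.22},{"travel":[0.02,0.36,-0.32],"twist":0.22},{"travel":[0.02,0.36,-0.32],"twist":0.22}]' 0.2 40; python3 - <<'E'
from h import *
s=ctrl.get_state();print(s['time'],s['position'],np.abs(s['qd']).max());print(tool(s)[0])
im=ctrl.get_image('wrist');cv2.imwrite('pics/w1.png',im[:,:,::-1])
import pickle;pickle.dump(s,open('w1.pkl','wb'))
E
```

```text
time: 1.4
position: [0.4478, -0.1936, 0.2019]
tool_rot: [1.125, 1.263, -1.125]
ft_force: [-0.0, -0.3, -0.7]
grip_width: 0.6
1.4 [ 0.44775809 -0.19359475  0.20194385] 0.021186853669198
[[-1.27701456e-03  9.93450144e-01  1.14259270e-01]
 [ 9.15917329e-04  1.14260478e-01 -9.93450404e-01]
 [-9.99998765e-01 -1.16399858e-03 -1.05583050e-03]]
```

View pics/w1.png

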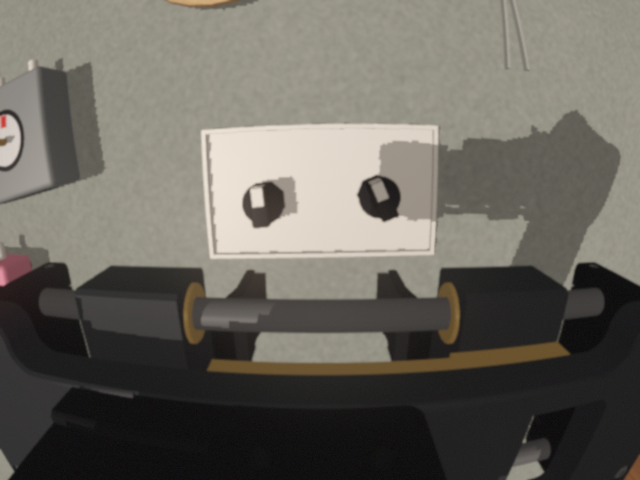

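```bash
python3 - <<'E'
from h import *
a=cv2.imread('pics/w1.png')
cv2.imwrite('pics/w1z.png',cv2.resize(a[165:235,230:410],None,fx=4.4,fy=4.4,interpolation=cv2.INTER_CUBIC))
E
```

```text
(no output)
```

View pics/w1z.png

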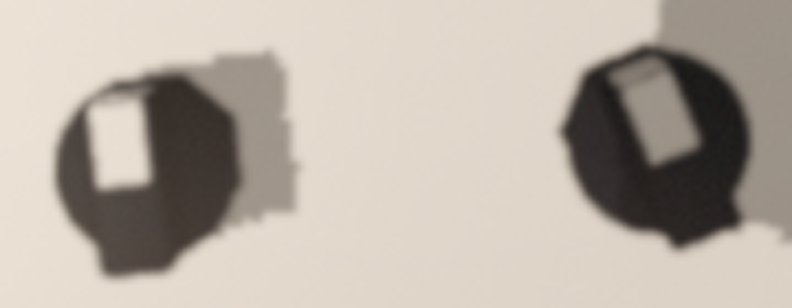

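```bash
python3 - <<'E'
from h import *
import pickle
s=pickle.load(open('w1.pkl','rb'))
f=lambda x,y:(230+(x+.5)/4.4-.5,165+(y+.5)/4.4-.5)
for o,i,r in [((118,98),(125,187),(136,272)),((643,80),(673,157),(711,236))]:
    o,i,r=[wback(s,f(*q),.048) for q in (o,i,r)]
    d=o-r; e=o-i
    print('ctr',(o+r)/2,'len',np.linalg.norm(d),'ang',np.degrees(np.arctan2(d[1],d[0])),'stripe',np.linalg.norm(e),np.degrees(np.arctan2(e[1],e[0])))
g=lambda x,y:(350+(x+.5)/6.9-.5,235+(y+.5)/6.9-.5)
for c in [(260,283),(555,240)]: print('top',back('top',g(*c),.024))
g=lambda x,y:(230+(x+.5)/7-.5,210+(y+.5)/7-.5)
c=back('top',g(280,293),.062);m=back('top',g(276,230),.062);d=m-c
print('disc',c,np.linalg.norm(d),np.degrees(np.arctan2(d[1],d[0])))
print('stemtop',back('top',g(272,290),.088))
P=[back('top',g(*q),.06) for q in [(72,158),(408,85),(492,425),(155,512)]]
print(np.mean(P,0),[np.linalg.norm(P[k]-P[k-1]) for k in range(4)])
E
```

```text
ctr [ 0.45600042 -0.13808227  0.048     ] len 0.035208459737163016 ang 10.578180043416022 stripe 0.017830341748738005 9.309168296231572
ctr [ 0.47386786 -0.24579739  0.048     ] len 0.03439990814342643 ang 31.82066300276761 stripe 0.016508212547416565 29.360289002761412
top [ 0.45421697 -0.13628349  0.024     ]
top [ 0.47242236 -0.24368898  0.024     ]
disc [0.50476765 0.15592196 0.062     ] 0.021964081503528958 5.634611222807905
stemtop [0.50395439 0.15613868 0.088     ]
[0.50454212 0.1554396  0.06      ] [np.float64(0.12638793549586239), np.float64(0.11936943093450134), np.float64(0.12226581824234346), np.float64(0.11965895351180245)]
```

The left knob is at (0.456,-0.138), bar angle about 10°, length 35 mm against the 36 mm given, and both cameras agree within 2 mm. I'll grasp it by the bar.

```bash
python3 -m pendant '[{"travel":[0.05,0.014,-0.055],"twist":-0.06},{"travel":[0.1,0.014,-0.055],"twist":-0.06},{"travel":[0.15,0.014,-0.055],"twist":-0.06},{"travel":[0.174,0.014,-0.055],"twist":-0.06},{"travel":[0.174,0.014,-0.055],"twist":-0.06},{"travel":[0.174,0.014,-0.055],"twist":-0.06}]' - 40; python3 -m pendant '[{"travel":[0,0,0],"twist":0},{"travel":[0,0,0],"twist":0},{"travel":[0,0,0],"twist":0},{"travel":[0,0,0],"twist":0}]' -1 40;  python3 - <<'E'
from h import *
im=ctrl.get_image('wrist');cv2.imwrite('pics/w2.png',im[:,:,::-1])
E
```

```text
time: 2.2
position: [0.4558, -0.139, 0.0291]
tool_rot: [1.083, 1.285, -1.082]
ft_force: [0.3, 0.4, 0.3]
grip_width: 0.603
time: 2.7
position: [0.4559, -0.139, 0.0293]
tool_rot: [1.082, 1.285, -1.082]
ft_force: [0.4, -0.7, -1.0]
grip_width: 0.229
```

View pics/w2.png

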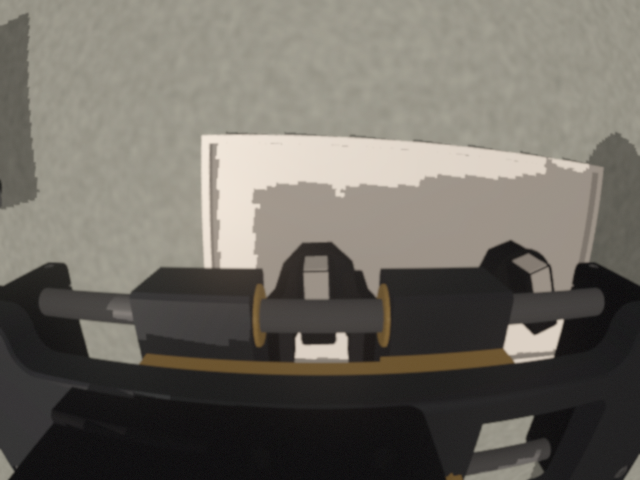

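The stripe sits at about (316,264), centred between the fingers, so the grasp is on line. I'll finish closing, lift, and carry it to a viewing spot short of the pump.

```bash
python3 -m pendant '[{"travel":[0,0,0],"twist":0},{"travel":[0,0,0],"twist":0},{"travel":[-0.05,0,0],"twist":0},{"travel":[-0.1,0,0],"twist":0},{"travel":[-0.16,0.01,-0.05],"twist":0},{"travel":[-0.17,0.02,-0.11],"twist":0.07},{"travel":[-0.17,0.03,-0.17],"twist":0.07},{"travel":[-0.17,0.04,-0.23],"twist":0.07},{"travel":[-0.17,0.045,-0.287],"twist":0.07},{"travel":[-0.17,0.045,-0.287],"twist":0.07}]' - 40; python3 -m pendant '[{"travel":[0,0,0],"twist":0}]';  python3 - <<'E'
from h import *
import pickle
s=ctrl.get_state();pickle.dump(s,open('w3.pkl','wb'));print(s['position'],tool(s)[0])
im=ctrl.get_image('wrist');cv2.imwrite('pics/w3.png',im[:,:,::-1])
E
```

```text
time: 4.0
position: [0.4497, 0.1573, 0.1997]
tool_rot: [1.129, 1.26, -1.125]
ft_force: [1.4, 0.6, -0.7]
grip_width: 0.177
time: 4.12
position: [0.4496, 0.1568, 0.1993]
tool_rot: [1.128, 1.261, -1.126]
ft_force: [0.2, 0.2, -0.2]
grip_width: 0.177
[0.44956105 0.15679331 0.19932486] [[ 2.42379969e-04  9.93788630e-01  1.11283874e-01]
 [ 1.54497659e-03  1.11283373e-01 -9.93787515e-01]
 [-9.99998777e-01  4.12805168e-04 -1.50840731e-03]]
```

View pics/w3.png

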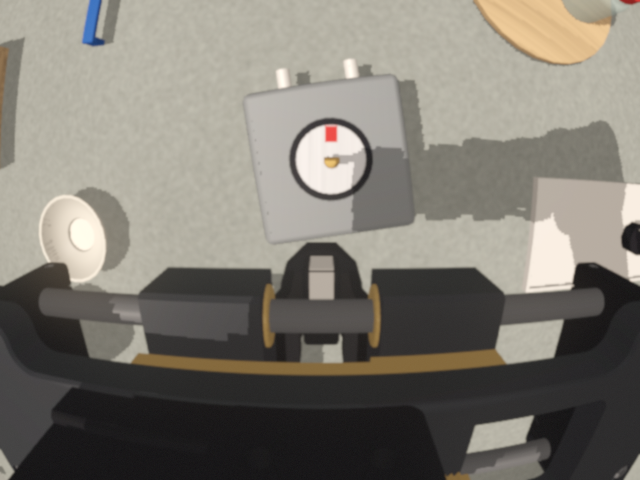

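```bash
python3 - <<'E'
from h import *
a=cv2.imread('pics/w3.png')
cv2.imwrite('pics/w3z.png',cv2.resize(a[110:210,280:380],None,fx=6,fy=6,interpolation=cv2.INTER_CUBIC))
cv2.imwrite('pics/w3k.png',cv2.resize(a[235:345,265:375],None,fx=5,fy=5,interpolation=cv2.INTER_CUBIC))
E
```

```text
(no output)
```

View pics/w3z.png

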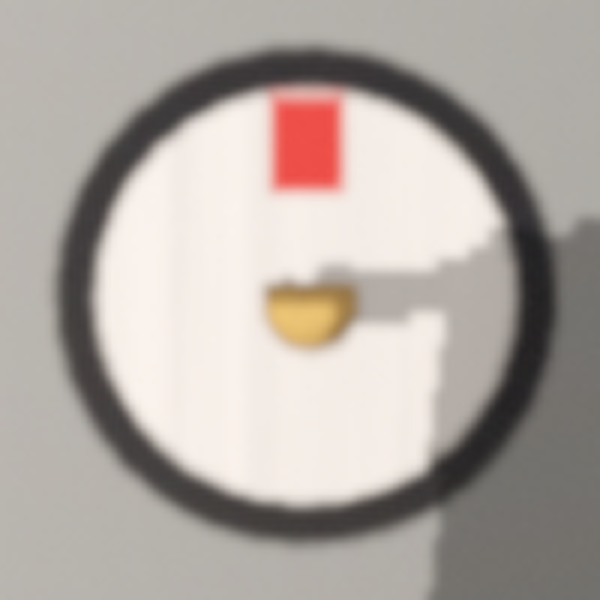

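View pics/w3k.png

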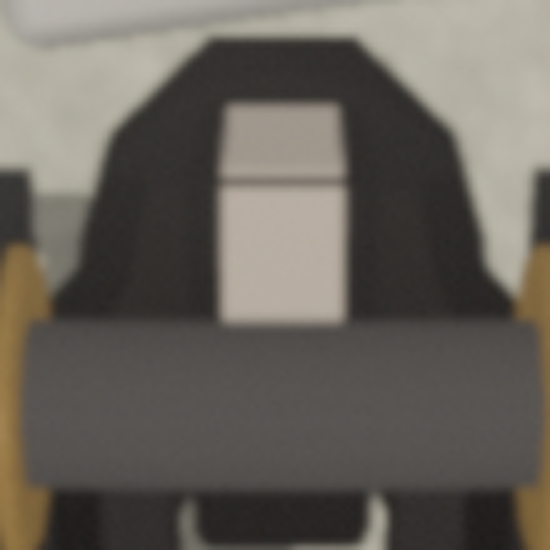

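```bash
python3 - <<'E'
from h import *
import pickle
s=pickle.load(open('w3.pkl','rb'))
f=lambda x,y:(280+(x+.5)/6-.5,110+(y+.5)/6-.5)
c=wback(s,f(305.5,295),.061);m=wback(s,f(307.5,143),.061);d=m-c
print(c,np.linalg.norm(d),np.degrees(np.arctan2(d[1],d[0])))
print('st',wback(s,f(310,304),.088))
e=[wback(s,f(x,288),.088) for x in (266,354)];d=e[0]-e[1];print(np.linalg.norm(d),np.degrees(np.arctan2(d[1],d[0]))-90)
g=lambda x,y:(265+(x+.5)/5-.5,235+(y+.5)/5-.5)
z=.1993+.019+.0
for zz in (.216,.219,.222):
  o=wback(s,g(283,180),zz); i=wback(s,g(283,322),zz);d=o-i
  print(zz,'stripe outer',o,'inner',i,np.degrees(np.arctan2(d[1],d[0])), 'toolfr',tool(s)[0].T@(o-s['position']))
print('tool y ang',np.degrees(np.arctan2(.11128,.99379)))
# knob bar width check
for q in ((217,183),(348,183)): print(wback(s,g(*q),.219))
E
```

```text
[0.50677714 0.15513435 0.061     ] 0.020564868424412325 5.767914499657171
st [0.50672137 0.15520453 0.088     ]
0.010762661341412662 6.616005779331559
0.216 stripe outer [0.46619911 0.15789167 0.216     ] inner [0.45330689 0.15644734 0.216     ] 6.392247555145276 toolfr [-0.01666939  0.01666383  0.00073486]
0.219 stripe outer [0.46725509 0.15800529 0.219     ] inner [0.4546269  0.15659054 0.219     ] 6.392247555145178 toolfr [-0.01966895  0.01772713  0.00073493]
0.222 stripe outer [0.46831106 0.15811891 0.222     ] inner [0.4559469  0.15673374 0.222     ] 6.392247555145301 toolfr [-0.02266852  0.01879043  0.000735  ]
tool y ang 6.38910143042462
[0.46638531 0.16334641 0.219     ]
[0.46758542 0.15268682 0.219     ]
```

The stem measures at (0.5065,0.155) with its flat facing about 6°. The knob in the hand is at 6.4° and centred within 1 mm. I'll move over the stem, stopping just above it.

```bash
python3 -m pendant '[{"travel":[0.03,0.0565,0.007],"twist":0.005},{"travel":[0.075,0.0565,0.007],"twist":0.005},{"travel":[0.075,0.0565,0.007],"twist":0.005},{"travel":[0.075,0.0565,0.007],"twist":0.005},{"travel":[0.075,0.0565,0.007],"twist":0.005}]';  python3 - <<'E'
from h import *
s=ctrl.get_state();print(s['position'],tool(s)[0],s['ft_force'])
a=ctrl.get_image('scene');b=ctrl.get_image('wrist')
cv2.imwrite('pics/s4.png',cv2.resize(a[180:270,270:390],None,fx=6,fy=6,interpolation=cv2.INTER_CUBIC)[:,:,::-1])
cv2.imwrite('pics/w4.png',b[:,:,::-1])
E
```

```text
time: 4.8
position: [0.5075, 0.1567, 0.1266]
tool_rot: [1.134, 1.256, -1.127]
ft_force: [-0.1, -0.2, 0.0]
grip_width: 0.181
[0.50754934 0.15672337 0.12664067] [[ 0.00406002  0.99437837  0.10580722]
 [ 0.00195851  0.10579998 -0.9943855 ]
 [-0.99998984  0.00424445 -0.00151795]] [-0.13886068 -0.20471315  0.03292639]
```

View pics/s4.png

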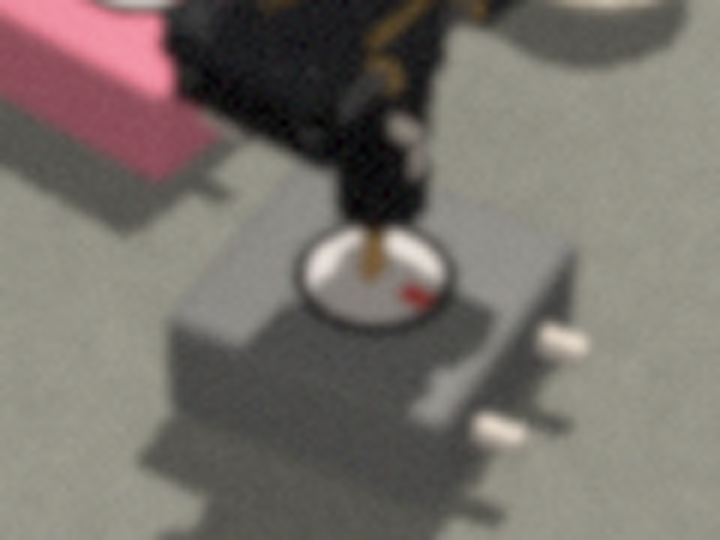

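View pics/w4.png

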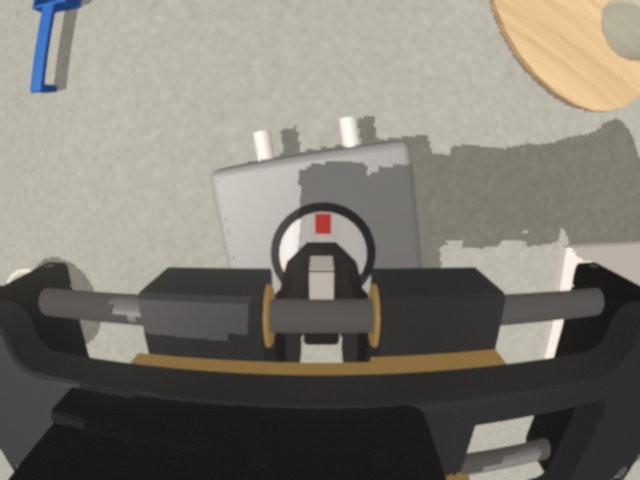

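```bash
python3 - <<'E'
from h import *
s=ctrl.get_state();a=cv2.imread('pics/w4.png')
cv2.imwrite('pics/w4z.png',cv2.resize(a[195:305,265:385],None,fx=5,fy=5,interpolation=cv2.INTER_CUBIC))
for P in [(.5065,.1553,.061)]:
    C=[wproj(s,np.array(P)+.0335*np.array([np.cos(t),np.sin(t),0])) for t in np.radians([6,51,96,-84,-39])]
    print([((c-[265,195])*5+2).round() for c in C])
E
```

```text
[array([289.,  40.]), array([100., 117.]), array([ 29., 297.]), array([547., 298.]), array([477., 118.])]
```

View pics/w4z.png

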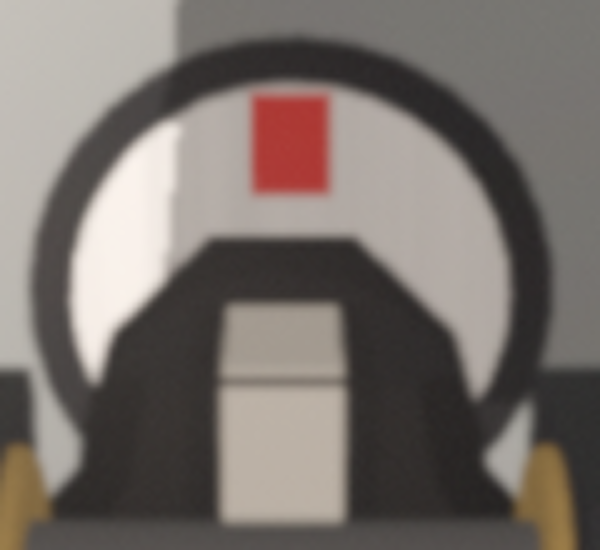

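The ring matches its prediction to 0.5 mm. I'll descend in small steps and watch the force.

```bash
python3 -m pendant '[{"travel":[0.008,-0.0005,0.001],"twist":0},{"travel":[0.016,-0.0005,0.001],"twist":0},{"travel":[0.016,-0.0005,0.001],"twist":0}]';python3 -m pendant '[{"travel":[0.003,0,0],"twist":0},{"travel":[0.006,0,0],"twist":0},{"travel":[0.006,0,0],"twist":0}]'; python3 - <<'E'
from h import *
s=ctrl.get_state();print(s['position'],s['ft_force'],s['torque'])
E
```

```text
time: 5.28
position: [0.5061, 0.1555, 0.1092]
tool_rot: [1.132, 1.257, -1.129]
ft_force: [-0.2, 0.6, -0.9]
grip_width: 0.181
time: 5.65
position: [0.506, 0.1555, 0.1029]
tool_rot: [1.132, 1.258, -1.129]
ft_force: [0.7, -0.2, -0.6]
grip_width: 0.181
[0.50604692 0.15546145 0.10293847] [ 0.68563399 -0.19661483 -0.62253793] [0.03483362 0.01397713 0.01745622]
```

At 0.103 m the TCP is 10 mm below where the knob should meet the stem, and the force is zero, so this knob seems to be going on. I'll carry on to the bottom and press.

```bash
python3 -m pendant '[{"travel":[0.004,0,0],"twist":0},{"travel":[0.007,0,0],"twist":0},{"travel":[0.007,0,0],"twist":0}]' - 60;python3 -m pendant '[{"travel":[0.002,0,0],"twist":0},{"travel":[0.004,0,0],"twist":0},{"travel":[0.004,0,0],"twist":0}]'; python3 - <<'E'
from h import *
s=ctrl.get_state();print(s['position'],s['ft_force'],s['torque'])
a=ctrl.get_image('scene')
cv2.imwrite('pics/s5.png',cv2.resize(a[180:270,270:390],None,fx=6,fy=6,interpolation=cv2.INTER_CUBIC)[:,:,::-1])
E
```

```text
time: 6.02
position: [0.5059, 0.1554, 0.0957]
tool_rot: [1.132, 1.258, -1.129]
ft_force: [-0.0, -0.4, -0.7]
grip_width: 0.176
time: 6.4
position: [0.5063, 0.1556, 0.0923]
tool_rot: [1.132, 1.257, -1.129]
ft_force: [-1.2, -0.8, 6.7]
grip_width: 0.176
[0.50626281 0.15558257 0.09230779] [-1.16661935 -0.7854685   6.68356083] [-0.09606672  0.37122775 -0.00655003]
```

View pics/s5.png

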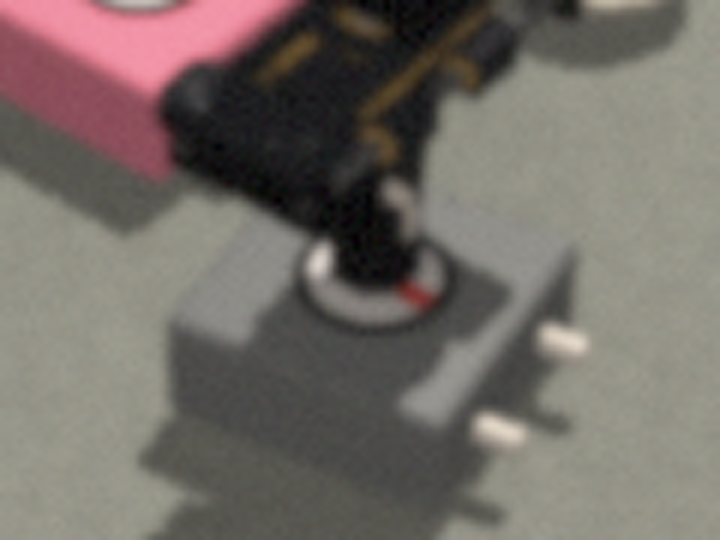

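This knob fits. The force began at TCP z≈0.095, which is the fully-home height, and it now reads 6.7 N with the stem partly in. I'll press further.

```bash
python3 -m pendant '[{"travel":[0.003,0,0],"twist":0},{"travel":[0.006,0,0],"twist":0},{"travel":[0.006,0,0],"twist":0},{"travel":[0.006,0,0],"twist":0}]'; python3 -m pendant '[{"travel":[0.0015,0,0],"twist":0},{"travel":[0.002,0,0],"twist":0},{"travel":[0.002,0,0],"twist":0}]';python3 - <<'E'
from h import *
s=ctrl.get_state();print(s['position'],s['ft_force'],s['torque'])
E
```

```text
time: 6.95
position: [0.5063, 0.1556, 0.0874]
tool_rot: [1.132, 1.257, -1.129]
ft_force: [-3.1, -1.0, 8.9]
grip_width: 0.176
time: 7.32
position: [0.5064, 0.1556, 0.0869]
tool_rot: [1.131, 1.256, -1.13]
ft_force: [-4.5, -1.1, 11.8]
grip_width: 0.181
[0.50640443 0.15562139 0.08687982] [-4.45408467 -1.11077539 11.77931559] [-0.39681843  1.16735882 -0.00905072]
```

```bash
python3 - <<'E'
from h import *
s=ctrl.get_state();print(s['position'],s['ft_force'])
a=ctrl.get_image('scene');b=ctrl.get_image('wrist');c=ctrl.get_image('top')
A=cv2.resize(a[200:260,290:370],None,fx=5,fy=5,interpolation=cv2.INTER_CUBIC)
B=cv2.resize(b[195:345,255:395],None,fx=2.85,fy=2.67,interpolation=cv2.INTER_CUBIC)
print(A.shape,B.shape)
h=min(len(A),len(B)); 
cv2.imwrite('pics/s6.png',np.hstack([A[:h],B[:h]])[:,:,::-1])
cv2.imwrite('pics/w6z.png',cv2.resize(b[195:345,255:395],None,fx=4,fy=4,interpolation=cv2.INTER_CUBIC)[:,:,::-1])
cv2.imwrite('pics/t6.png',c[:,:,::-1])
for h in (.0953-.0873,): 
  Rt,p=tool(s)
  # predicted stripe outer end / inner if knob home with stem at 8 mm: underside z=.062
  for L in (.018,.0): print(wproj(s,np.array([.5065,.155,.062+.044])+L*np.array([np.cos(.105),np.sin(.105),0])))
  print('skirt front bottom/top',[ (wproj(s,np.array([.5065,.155,z])+.02*np.array([np.cos(.105),np.sin(.105),0]))-[255,195])*4+1.5 for z in (.062,.082)])
  print('stripe out crop',(wproj(s,np.array([.5065,.155,.106])+.018*np.array([np.cos(.105),np.sin(.105),0]))-[255,195])*4+1.5)
E
```

```text
[0.50640443 0.15562139 0.08687982] [-4.45408467 -1.11077539 11.77931559]
(300, 400, 3) (400, 399, 3)
[321.03104112 269.37791312]
[320.9745276  309.05710395]
skirt front bottom/top [array([265.58251375, 173.44491724]), array([265.6092593 , 215.71530731])]
stripe out crop [265.62416449 299.01165246]
```

View pics/w6z.png

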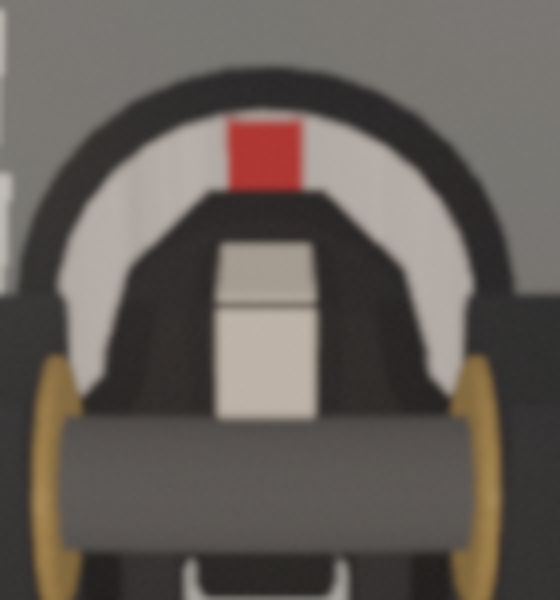

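View pics/s6.png

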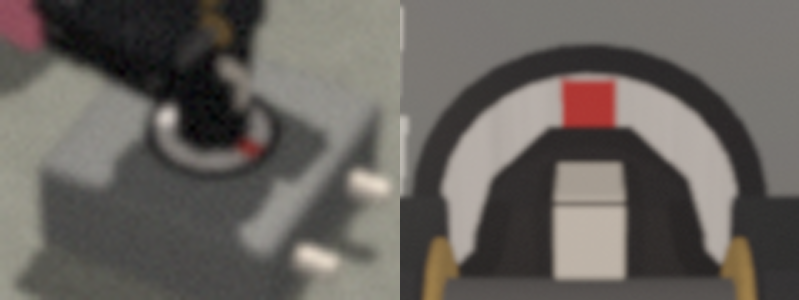

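View pics/t6.png

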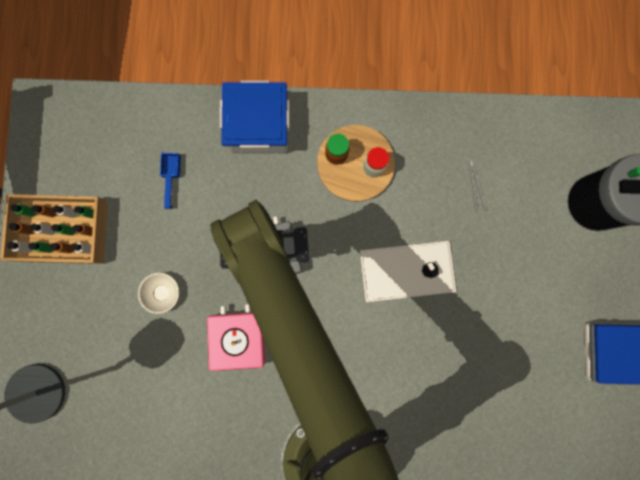

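The stripe edge to skirt front distance is still 112 px at 4x, the same as before contact, so the knob hasn't slipped or tilted in the grip. The stripe end at (265,302) matches the home-and-pressed prediction of (266,299). The top picture shows the other knob still in the tray at (431,270) and everything else where it was. I'll do one last state check and hand in.

```bash
python3 - <<'E'
from h import *
s=ctrl.get_state();print(s['time'],s['position'],s['ft_force'],s['grip_width'],np.abs(s['qd']).max())
print(ctrl.close_job())
E
```

```text
7.475 [0.50640588 0.1556239  0.08687719] [-3.95994915 -1.84550575 11.61859473] 0.17721535250288598 0.0009566052259409898
the job is handed in; nothing more can be done
None
```

The first knob I tried fits. It was the one nearer the pump, standing at about (0.456, -0.138). I took it from the tray by its grip bar, lined up its flat with the stem's (both about 6°), pushed it fully home and pressed it down. I handed the job in at 7.5 s, still holding it pressed with 60 N of grip.

**What the last checks showed:**
- **Fit:** there was no force until the knob had gone about 18 mm down the stem, which is the fully-home depth.
- **Press:** the push then rose from 6.7 N to 11.6 N. The tool ended 8.4 mm below the home height, against a stop at 8 mm, so the stem is at or close to its stop.
- **Grip:** the wrist picture shows the knob had not slipped or tilted in the fingers, and it sits within 1 mm of where a fully pressed knob should be.
- **Everything else:** the second knob is still standing in the white tray, so I never tried it. In the top view the dish, scoop, tweezers and jars are where they were.

**Not fully clean:**
- A sideways force of about 4 N remained at the end.
- The two cameras put the stem about 2 mm apart. I went with the wrist camera, and the knob went on without resistance.

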